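Clamp the solvent bottle and take off its safety cap

ROBOT

A 6-joint arm with a two-finger parallel gripper is mounted at the origin on the work surface. World frame = base frame: x ahead of the robot, y to its left, z up, the work surface at z = 0. Lengths are in m, angles in rad, forces in N, time in s.
With the tool pointing down it reaches from about 0.3 to 0.875 m from the base axis. Payload 6.4 kg.
Tool frame: the origin (TCP) lies midway between the tips of the shut fingers; the grasp point (between the pads) lies 19 mm behind it (ctrl.tcp_to_grasp is the distance from the TCP to the grasp point, in m); z points along the fingers, y is the direction in which the jaws open and shut (so a half turn about z gives the same grasp; the last joint's range is limited). The gripper opens to 85 mm and grips with 20 to 120 N. Pads are 22 mm wide; open, the fingers measure 114 mm over their backs; the gripper's body (76 mm by 85 mm) begins 54 mm behind the grasp point. The pads swing forward as they close: fully open they stand 13 mm farther back than shut.
Start: joints at [-1.419, 0.181, 1.607, -0, 1.354, -0.206], TCP at [0.201, -0.539, 0.231] pointing down, gripper open.
Joint ranges: [-2.99, 2.99], [-0.89, 2.07], [0.3, 2.58], [-1.14, 4.28], [0, 2.63], [-3.12, 3.12]. Speed limits (rad/s): [2.57, 2.57, 3.01, 3.14, 3.14, 3.14].

INTERFACE

Orientations are given as a unit quaternion [w, x, y, z].
In Python, from bench import monitor, imaging, order, spotter, ctrl gives the robot as it stands.
- The arm moves only by the shell command python3 -m pendant 'ROWS'. ROWS is JSON, a list that holds one entry, the list of rows, each a list of 5 numbers: the shift along the world's x, y, z in mm, then the turn about the world's z in degrees, then the finger opening in mm, from 0 to 85.4. A call has 1 to 8 rows; each row shifts and turns the commanded pose from where the row before left it; what a row does not reach is not made up. A row lasts 1/8 s, in which the tool goes at most 62.5 mm and 10.7 degrees, less where a joint would pass 70% of its speed; a pose out of reach is approached as far as the arm can. A call with a gripper value outside its range is refused whole. The fingers move at their own pace and stop on an object; the grip force is fixed at half the most. Time passes only in rows, so rows that do not move let the fingers close. It gives the time, the measured TCP pose, the force and the opening at its end, in the units of the state.
- monitor.get_obs(): the state, without advancing time (a new reading comes with each control period).
- imaging.camera(name): name is "scene" or "top" or "wrist"; returns a dict with "img" (420x560x3 uint8, red, green, blue), "vfov" (degrees; the focal length in pixels is half the picture's height over the tangent of half this angle, whatever the lens; pixels are square), "cx", "cy" (the principal point, pixels), "distortion" ([k1, k2, p1, p2, k3] as OpenCV has them; the pictures are not rectified), "origin" and "orientation" of the camera in the world. Camera axes: x right, y down, z forward; pixel columns grow to the right and rows downward; lengths in m; the calibration is good to about 2 mm. A picture is of the moment at which its call begins. There is no depth.
- order.hand_in(): hands the job in, once; it reports no verdict.
Trained networks look in the newest picture that a camera, given by its name, has taken for a name from the list of things; names that differ only in an ending like _2 or _b are one class to them, and where a whole thing is asked for, a point or a joint stands for the part that bears it (a point fixed in the world has none). Each returns a list of dicts, best first, with "confidence" (0 to 1); they miss things now and then, are a little off and sometimes report something else, mostly with a low value. They report only what shows in the picture. A call takes as long as a camera call.
- spotter.recognise(camera, thing): "at" ([x, y, z] in m, in the coordinates of the camera as it stood for that picture, good to about 4 mm: the middle of the surface that is visible of it).
- spotter.tip_of(camera, thing): "at" ([x, y, z] in m, in the coordinates of the camera as it stood for that picture, good to about 4 mm: a listed point, or the origin of a listed thing).
The state is a dict: "time_s": time; "q": joint angles; "dq": joint speeds; "joint_efforts": joint torques, N m; "eef_pos": TCP position; "eef_rot": TCP orientation; "wrist_force": force on the tool from outside, world axes, zero at the start; "torque": the same for the moment, N m; "opening": opening from 0.0 (shut) to 1.0 (fully open).
Only numpy, scipy, OpenCV 4.12 (cv2) and the standard library are available. Lean on these libraries where they do the work, as an engineer would, in place of code of your own. Each camera call takes 0.05 s, during which the arm holds its last target. There are 200 camera calls.

TASK

Lock the white solvent bottle in the green cam vise by swinging the vise's ball-ended lever fully home, to its stop. Then press the bottle's red push-and-turn safety cap down, twist it anticlockwise until it is free and lift it off. Finish while still holding the cap in the gripper, level and still, about a hand's breadth above the bottle's mouth, with the vise still locked and the other things on the counter left alone.

Things in the scene. Friction and masses are not known exactly. Their poses are not given: they have to be found in the camera images.
- vise: Green cam vise bolted to the counter. Origin: on the counter, under the middle of the open jaw gap; y points from fixed jaw to sliding jaw and cam (the clamping line), z up. Base plate 116 mm (x), y from -72 to 140 mm, 14 mm thick; the bottle stands on it. Jaws 96 mm wide, tops 56 mm above the counter, rubber faces, open gap 62 mm. Cam pivot: vertical bolt at x 0, y 91 mm, top at 65 mm
- jaw: Sliding jaw of the vise, a green block 96 x 30 x 42 mm with a rubber face (gives 0.1 mm per N). Its frame coincides with the vise's when fully open; the cam drives it 5 mm per radian of the lever along the vise's -y. It presses on the bottle (up to 30 N) once the lever is past about 1.2 rad
- cam_lever (a joint): Angle of the cam lever (rad) about its vertical pivot: 0 = open, pointing along the vise's +x; it grows anticlockwise seen from above, swinging level towards the vise's +y; 1.75 is the stop, fully home (it counts as locked above 1.6). It starts at 0 to 0.25 and its friction keeps it where it is left; moving it takes 2 to 5 N at the ball
- lever_ball (a point): Centre of the black ball knob, 30 mm across, at the end of the steel cam lever: 120 mm from the pivot axis, 74.5 mm above the counter, free on all sides; the bar slopes down from it to the pivot
- lever_pivot (a point): Point on the lever's vertical pivot axis at the height of the ball's centre (74.5 mm above the counter); the ball moves round it on a circle of radius 120 mm
- bottle: White plastic bottle standing loosely between the jaws on the vise's base plate (14 mm above the counter), 0.3 to 0.6 kg. Origin: centre of its underside, z up. Body 76 mm (x) by 56 mm (y, the clamped way) by 102 mm high, shoulder up to 114 mm, neck 27 mm across. Closing the vise shifts it by up to 3 mm along the vise's y
- bottle_mouth (a point): Centre of the bottle's mouth, on top of the neck: 140 mm above the bottle's underside, 154 mm above the counter
- cap: Red ribbed push-and-turn cap, 44 mm in diameter, 26 mm high, 52 g, two white arrows on its flat top. Origin: centre of its lower rim, z up; x along the bottle's x while locked. Locked, the rim is 13 mm below the mouth, 127 mm above the bottle's underside (141 mm above the counter), with 13 mm of free height between rim and shoulder. Grip it round its side from above
- cap_top (a point): Centre of the cap's flat top, 26 mm above its rim. A bayonet: a spring inside pushes the cap up with 6 N; press it down at least 4 mm, best 5 to 6 (12 N; bottoms at 7 mm), keep it down while turning it anticlockwise seen from above; it is free to lift after 40 to 80 degrees, best 60, and meets a stop past 80. Clockwise it is blocked, and unpressed it will not turn
- bolt_bin: Bystander: open wooden bin of black bolts, 140 x 110 x 60 mm, origin under its centre
- carton: Bystander: brown carton with a white band, 75 x 110 x 50 mm, origin under its centre
- tape_roll: Bystander: roll of masking tape lying flat, 100 mm across, 24 mm high, origin under its centre
- spanner: Bystander: steel spanner 160 mm long lying on the counter

How it is judged:
On the way, in this order (a step that is already met when the one before it is completed fails the run):
1. the cam lever is home and the jaw holds the bottle, the cap still locked on (value of joint cam_lever above 1.6 rad and contact force between jaw and bottle above 10 N and angle between the x axis of cap and the x axis of bottle, either way round below 0.3 rad and z of cap in the frame of bottle below 0.135 m), for 0.2 s.
2. the cap, still down on the neck, has been turned out of its lock (value of joint cam_lever above 1.6 rad and angle between the x axis of cap and the x axis of bottle, either way round above 0.6 rad and z of cap in the frame of bottle below 0.14 m), for 0.05 s.
At the end, for the whole second after the job is handed in: Lever home (over 1.6 rad), the jaw pressing the bottle (over 10 N), which stands upright on the vise bed within 30 mm of its middle; the gripper holds the cap still, level within 0.3 rad, its rim 40 to 180 mm above the mouth and within 40 mm of it sideways, clear of the bottle (value of joint cam_lever above 1.6 rad and contact force between jaw and bottle above 10 N and angle between bottle's own z axis and vertical below 0.06 rad and height (world z) of bottle below 0.019 m and horizontal distance between bottle and vise below 0.03 m and z of cap in the frame of bottle_mouth between 0.04 and 0.18 m and horizontal distance between cap and bottle_mouth below 0.04 m and angle between cap's own z axis and vertical below 0.3 rad and linear speed of cap below 0.03 m/s and contact force between the fingers and cap above 1 N and contact force between cap and bottle below 0.1 N); the arm keeps its last pose, push and grip.
It fails at once if the bolt bin is shoved or tipped (distance of bolt_bin from where it was at the start of the episode above 0.03 m or angle between bolt_bin's own z axis and vertical above 0.35 rad).
It fails at once if the carton is shoved or tipped (distance of carton from where it was at the start of the episode above 0.03 m or angle between carton's own z axis and vertical above 0.35 rad).
It fails at once if the tape roll is shoved or tipped (distance of tape_roll from where it was at the start of the episode above 0.03 m or angle between tape_roll's own z axis and vertical above 0.35 rad).
It fails at once if the spanner is shoved or tipped (distance of spanner from where it was at the start of the episode above 0.03 m or angle between spanner's own z axis and vertical above 0.35 rad).
It fails at once if the bottle is pulled up out of the vise or tipped (height (world z) of bottle above 0.034 m or angle between bottle's own z axis and vertical above 0.25 rad).
It also fails if it takes over 61 s, if anything falls off the work surface, if the arm or the gripper's body presses on something with over 40 N, if the wrist force passes 120 N, or if a joint passes its speed limit or range.

## Working session

There is one attempt and no reset: what is moved stays moved. The work goes in short steps, Python scripts to look and compute and a shell command to move; the robot and the scene stay as the last step left them, time stands still between calls to the robot, and variables do not carry over. Pictures are saved under pics/ and viewed, about 8 in all and at most 12, crops included, and the job is handed in when it is done.

```bash
mkdir -p pics; cat > h.py <<'E'
from bench import monitor, imaging, order, spotter, ctrl
import numpy as np, cv2
from scipy.spatial.transform import Rotation as R
def cam(n,save=None):
    c=imaging.camera(n)
    if save: cv2.imwrite('pics/'+save,c['img'][:,:,::-1])
    return c
def Rc(c):
    q=c['orientation']; return R.from_quat([q[1],q[2],q[3],q[0]])
def w(c,p): return Rc(c).apply(p)+np.array(c['origin'])
def find(c,n,things,f='tip_of'):
    for t in things:
        for d in getattr(spotter,f)(n,t)[:2]:
            print(n,f,t,np.round(w(c,d['at'])*1000,1),round(d['confidence'],2))
def st():
    o=monitor.get_obs(); print(o['time_s'],np.round(o['eef_pos'],4),np.round(o['eef_rot'],3),np.round(o['wrist_force'],1),o['opening'])
E
python3 - <<'E'
from h import *
st()
a=cam('scene','s1.png'); find(a,'scene',['vise','lever_ball','lever_pivot','bottle','bottle_mouth','cap','cap_top','bolt_bin','carton','tape_roll','spanner'])
a=cam('top','t1.png'); find(a,'top',['vise','lever_ball','lever_pivot','bottle','cap','cap_top','bolt_bin','carton','tape_roll','spanner'])
s=cv2.imread('pics/s1.png');t=cv2.imread('pics/t1.png')
cv2.imwrite('pics/st1.png',cv2.resize(np.vstack([s,t]),(400,600)))
E
```

```text
0.0 [ 0.2013 -0.538   0.2304] [-0.001  0.984  0.178  0.   ] [-0.5 -0.8 -0.3] 1.0037277782156313
scene tip_of vise [ 5.149e+02 -1.376e+02  2.000e-01] 0.72
scene tip_of vise [6.147e+02 6.000e-01 7.910e+01] 0.72
scene tip_of lever_ball [ 6.111e+02 -1.000e-01  7.810e+01] 0.74
scene tip_of lever_pivot [504.4 -45.3  73.1] 0.69
scene tip_of lever_pivot [ 520.3 -137.5  143.7] 0.56
scene tip_of bottle [ 526.4 -138.3   14.1] 0.89
scene tip_of bottle [573.2 375.2  -2.3] 0.66
scene tip_of bottle_mouth [ 524.7 -134.9  153.7] 0.86
scene tip_of cap [ 523.4 -133.7  146.8] 0.53
scene tip_of cap_top [ 521.1 -135.5  170.5] 0.51
scene tip_of bolt_bin [ 490.8 -384.5    0.8] 0.98
scene tip_of bolt_bin [ 5.146e+02 -1.339e+02  1.000e-01] 0.24
scene tip_of carton [572.8 374.3  -0.8] 0.95
scene tip_of tape_roll [ 785.3 -113.5   -3.2] 0.7
scene tip_of tape_roll [ 520.8 -133.6  146.4] 0.49
scene tip_of spanner [741.6 201.5  -1.6] 0.71
scene tip_of spanner [ 522.4 -133.   154. ] 0.56
top tip_of vise [ 514.3 -135.7    3.7] 0.65
top tip_of lever_ball [614.4  -3.6  75.7] 0.98
top tip_of lever_ball [ 5.12e+02 -1.38e+02  2.00e-01] 0.3
top tip_of lever_pivot [498.2 -49.3  74.2] 0.67
top tip_of lever_pivot [ 4.904e+02 -3.842e+02  1.000e-01] 0.23
top tip_of bottle [ 523.  -135.7   15.4] 0.81
top tip_of cap [ 524.7 -137.7  142.8] 0.74
top tip_of cap [ 519.6 -130.2  169.4] 0.53
top tip_of cap_top [ 519.3 -134.   167.2] 0.77
top tip_of cap_top [615.   -5.7  77.9] 0.47
top tip_of bolt_bin [ 488.1 -382.9    1.9] 0.71
top tip_of bolt_bin [583.1 371.9  -1.5] 0.46
top tip_of carton [579.9 368.2   0.6] 0.66
top tip_of tape_roll [ 781.  -117.2   -1.7] 0.84
top tip_of spanner [744.  197.5  -0. ] 0.62
```

View pics/s1.png

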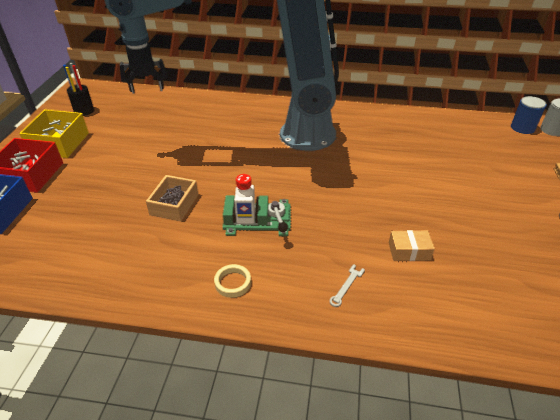

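View pics/t1.png

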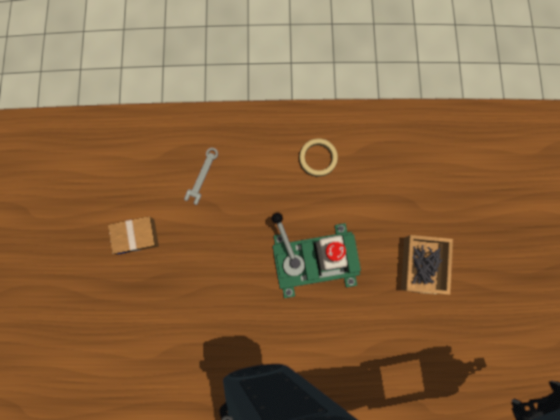

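The scene view shows the vise at about pixel (258,210), with the red cap at (244,181) and the ball at (283,227). In the top view the ball is at (277,218), the pivot at (294,265) and the cap at (334,252). The networks' positions agree with both pictures. The vise yaw is about 8.6° and the lever about 0.23 rad. I'm moving above the ball now; the jaws already lie along the tangent.

```bash
python3 -m pendant '[[[35,46,0,0,50],[35,46,0,0,50],[35,46,0,0,50],[35,46,0,0,50],[35,46,0,0,50],[35,46,0,0,50],[35,46,0,0,50],[35,46,0,0,50]]]'; python3 -m pendant '[[[35,45,0,0,50],[35,45,0,0,50],[35,45,-10,1,50],[20,25,-20,0,50],[5,7,-20,0,50],[0,0,0,0,50]]]'
python3 - <<'E'
from h import *
st()
a=cam('wrist','w1.png'); find(a,'wrist',['lever_ball','lever_pivot','vise','cap_top','bottle_mouth'])
a=cam('top'); find(a,'top',['lever_ball','lever_pivot','vise','cap_top','cap'])
E
```

```text
time_s: 2.15
eef_pos: [0.4824, -0.169, 0.2316]
eef_rot: [0.0, 0.984, 0.178, 0.0]
wrist_force: [0.8, -1.5, -0.4]
opening: 0.586
time_s: 2.9
eef_pos: [0.6097, -0.0034, 0.1788]
eef_rot: [-0.001, 0.982, 0.187, -0.002]
wrist_force: [0.7, -0.3, 0.5]
opening: 0.588
2.9 [ 0.6097 -0.0034  0.1788] [-0.001  0.982  0.187 -0.002] [ 0.7 -0.3  0.5] 0.5879627877417934
wrist tip_of lever_ball [6.133e+02 5.000e-01 7.420e+01] 0.76
wrist tip_of lever_pivot [501.  -42.4  74.5] 0.65
top tip_of lever_ball [614.5  -1.7  74.4] 0.7
top tip_of lever_pivot [499.6 -46.5  75.8] 0.79
top tip_of lever_pivot [ 782.2 -116.    -1.8] 0.55
top tip_of vise [ 514.  -133.     1.6] 0.97
top tip_of cap_top [ 522.8 -136.7  166.5] 0.58
top tip_of cap [615.1  -2.2  77.9] 0.6
```

View pics/w1.png

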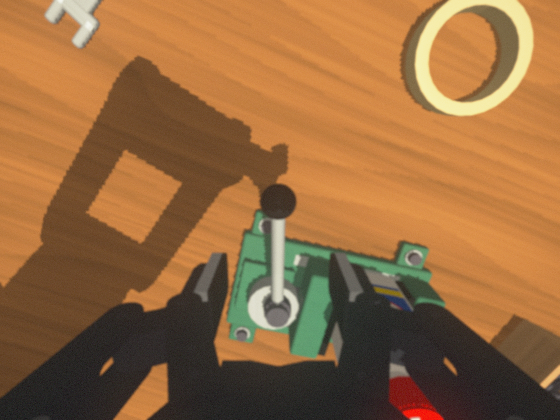

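The ball shows at pixel (278,201) with the bar running down to the pivot at (275,300), and the jaws straddle its line. I'll go down and enclose the ball loosely.

```bash
python3 -m pendant '[[[4,2,-40,0,50],[0,0,-45,0,50],[0,0,-38,0,50],[0,0,0,0,36],[0,0,0,0,36]]]'; python3 -m pendant '[[[-9.4,18.7,0,10,36],[-12.5,16.8,0,10,36],[-15.2,14.4,0,10,36],[0,0,0,0,36]]]'
```

```text
time_s: 4.12
eef_pos: [0.6165, -0.0018, 0.0598]
eef_rot: [0.0, 0.982, 0.187, 0.001]
wrist_force: [0.7, -0.3, 1.3]
opening: 0.422
time_s: 4.62
eef_pos: [0.5794, 0.0489, 0.0608]
eef_rot: [0.001, 0.901, 0.434, 0.002]
wrist_force: [-0.4, -0.8, 1.2]
opening: 0.42
```

```bash
python3 - <<'E'
from h import *
st()
a=cam('top'); find(a,'top',['lever_ball','lever_pivot'])
a=cam('wrist','w2.png'); find(a,'wrist',['lever_ball','lever_pivot'])
a=cam('scene'); find(a,'scene',['lever_ball'])
E
```

```text
4.625 [0.5794 0.0489 0.0608] [0.001 0.901 0.434 0.002] [-0.4 -0.8  1.2] 0.419646618695023
top tip_of lever_pivot [501.1 -48.8  74.5] 0.84
wrist tip_of lever_ball [579.   47.1  76.4] 0.65
scene tip_of lever_ball [580.1  48.1  77.2] 0.55
```

View pics/w2.png

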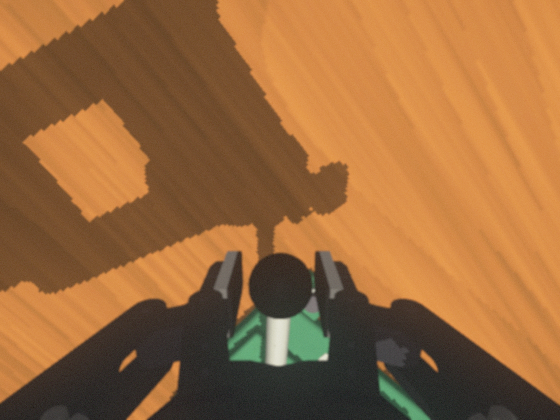

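The ball, at pixel (280,286), sits between the pads and moves with them. I'll carry on along the arc.

```bash
python3 -m pendant '[[[-17.5,11.5,-1,10,36],[-19.2,8.3,-1,10,36],[-20.4,4.9,-1,10,36],[-20.9,1.2,0,10,36],[-15.6,-1.2,0,7.5,36],[0,0,0,0,36]]]'; python3 -m pendant '[[[-7.6,-1.8,0,4,36],[-5,-1.5,0,2.5,36],[0,0,0,0,36]]]'
python3 - <<'E'
from h import *
st()
a=cam('top','t3.png'); find(a,'top',['lever_ball','lever_pivot'])
a=cam('scene'); find(a,'scene',['lever_ball','lever_pivot'])
a=cam('wrist'); find(a,'wrist',['lever_ball'])
E
```

```text
time_s: 5.78
eef_pos: [0.4843, 0.0729, 0.0554]
eef_rot: [-0.0, 0.65, 0.76, -0.0]
wrist_force: [-0.5, -0.7, 0.2]
opening: 0.423
time_s: 6.15
eef_pos: [0.473, 0.0696, 0.0555]
eef_rot: [0.0, 0.607, 0.795, 0.0]
wrist_force: [1.4, 1.9, 0.4]
opening: 0.42
6.15 [0.473  0.0696 0.0555] [0.    0.607 0.795 0.   ] [1.4 1.9 0.4] 0.42034878612570015
top tip_of lever_pivot [502.  -51.1  72.9] 0.6
scene tip_of lever_ball [478.2  76.   80.2] 0.86
scene tip_of lever_pivot [502.5 -44.3  71.8] 0.62
scene tip_of lever_pivot [738.4 197.2  -3.6] 0.17
wrist tip_of lever_ball [477.6  74.6  72. ] 0.87
```

```bash
python3 -m pendant '[[[-6,-1.6,0,2,36],[-5,-1.5,0,2,36],[0,0,0,0,36]]]'; python3 -m pendant '[[[-4,-1.3,0,2,36],[0,0,0,0,36]]]'; python3 -m pendant '[[[-3,-1,0,2,36],[0,0,0,0,36]]]';  python3 -m pendant '[[[-3,-1,0,1,36],[0,0,0,0,36]]]'
```

```text
time_s: 6.92
eef_pos: [0.4608, 0.0666, 0.0553]
eef_rot: [-0.0, 0.577, 0.816, -0.0]
wrist_force: [1.5, 1.4, 0.4]
opening: 0.422
time_s: 7.18
eef_pos: [0.4593, 0.0656, 0.0556]
eef_rot: [0.002, 0.563, 0.826, 0.002]
wrist_force: [11.0, 4.8, -7.3]
opening: 0.422
time_s: 7.42
eef_pos: [0.4594, 0.0649, 0.0562]
eef_rot: [0.004, 0.549, 0.836, 0.004]
wrist_force: [21.7, 8.3, -15.4]
opening: 0.42
time_s: 7.68
eef_pos: [0.4593, 0.0646, 0.0571]
eef_rot: [0.007, 0.542, 0.84, 0.006]
wrist_force: [30.6, 15.0, -19.7]
opening: 0.422
```

The force rose to about 34 N, so the lever is at its stop. Next I'll back off, rise and go above the cap.

```bash
python3 -m pendant '[[[9,3,0,-2,56],[0,0,0,0,56],[0,0,40,0,60],[0,0,60,0,85],[0,0,60,0,85],[0,0,40,0,85]]]'; python3 -m pendant '[[[15,-50,0,0,85],[15,-50,0,-6,85],[16,-50,0,-6,85],[16,-50,0,-6,85],[0,0,0,0,85]]]'
python3 - <<'E'
from h import *
st()
T=['lever_ball','lever_pivot','cap','cap_top','bottle_mouth','bottle','vise']
for n in ['top','scene','wrist']:
    a=cam(n,n+'4.png'); find(a,n,T)
E
```

```text
time_s: 8.43
eef_pos: [0.4597, 0.066, 0.2577]
eef_rot: [0.001, 0.556, 0.831, 0.0]
wrist_force: [-0.3, -0.5, -0.0]
opening: 0.995
time_s: 9.05
eef_pos: [0.5214, -0.1369, 0.2542]
eef_rot: [-0.001, 0.681, 0.733, -0.001]
wrist_force: [-0.6, -0.0, -0.5]
opening: 0.994
9.05 [ 0.5214 -0.1369  0.2542] [-0.001  0.681  0.733 -0.001] [-0.6 -0.  -0.5] 0.9944274379008254
top tip_of lever_ball [461.2  69.1  76.2] 0.73
top tip_of lever_pivot [498.1 -46.7  73.3] 0.67
top tip_of lever_pivot [743.5 198.5  -4.6] 0.61
top tip_of cap [ 523.1 -141.4  141.6] 0.41
top tip_of cap_top [ 517.1 -132.3  165.5] 0.43
top tip_of bottle_mouth [ 520.8 -140.1  157.3] 0.42
top tip_of vise [ 514.1 -134.5    1.5] 0.79
scene tip_of lever_ball [463.3  70.4  78.3] 0.85
scene tip_of lever_pivot [504.9 -44.7  73.5] 0.8
scene tip_of lever_pivot [ 782.1 -115.8   -3.5] 0.16
scene tip_of cap [ 522.4 -135.4  147.8] 0.74
scene tip_of cap_top [ 520.  -136.4  171. ] 0.65
scene tip_of cap_top [742.3 200.1  -4.9] 0.62
scene tip_of bottle_mouth [ 522.1 -135.7  147.3] 0.56
scene tip_of bottle_mouth [ 521.6 -139.1  152.1] 0.55
scene tip_of bottle [ 522.7 -138.3   15.5] 0.83
scene tip_of vise [ 517.4 -133.8    2.5] 0.58
wrist tip_of lever_pivot [500.9 -42.4  72.8] 0.95
wrist tip_of cap [ 523.2 -139.4  138.7] 0.98
wrist tip_of cap_top [ 517.  -134.6  168.3] 0.83
wrist tip_of bottle [ 524.8 -133.4   16.1] 0.67
```

View pics/wrist4.png

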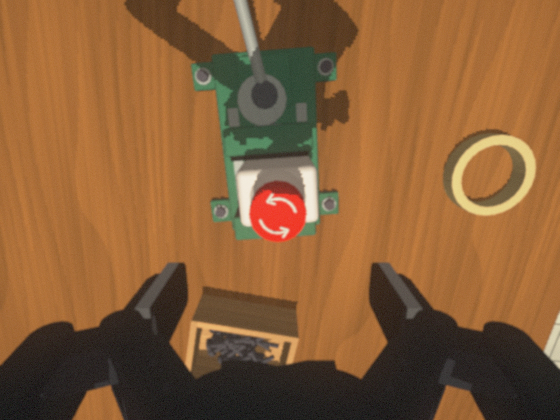

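The cap top sits at pixel (278,211), and the lever is home with the ball near (462,70), about 1.74 rad. I'll get the cap's centre from its colour.

```bash
cat >> h.py <<'E'
def red(c,z):
    m=cv2.inRange(cv2.cvtColor(c['img'],cv2.COLOR_RGB2HSV),(0,170,90),(6,255,255))
    n,l,s,_=cv2.connectedComponentsWithStats(m)
    f=210/np.tan(np.radians(c['vfov']/2)); K=np.array([[f,0,c['cx']],[0,f,c['cy']],[0,0,1]])
    for i in range(1,n):
        if s[i,4]<60: continue
        k=cv2.findContours((l==i).astype('uint8'),0,2)[0][0]
        (u,v),r=cv2.minEnclosingCircle(k)
        p=cv2.undistortPoints(np.array([[[u,v]]]),K,np.array(c['distortion']))[0,0]
        d=Rc(c).apply([p[0],p[1],1]); o=np.array(c['origin'])
        print(i,s[i,4],(u,v,r),np.round((o+d*(z-o[2])/d[2])*1000,1))
E
python3 - <<'E'
from h import *
red(cam('wrist'),.167); red(cam('top'),.167)
E
```

```text
2 2017 (277.4071350097656, 211.61428833007812, 29.604644775390625) [ 521.7 -132.7  167. ]
```

```bash
python3 -m pendant '[[[0,2.4,-50,0,80],[0,0,-40,0,80],[0,0,-23,0,80],[0,0,0,0,80]]]'; python3 - <<'E'
from h import *
red(cam('wrist','w5.png'),.167); st()
E
```

```text
time_s: 10.85
eef_pos: [0.5206, -0.1306, 0.1403]
eef_rot: [-0.002, 0.679, 0.734, -0.001]
wrist_force: [0.3, -1.4, 0.7]
opening: 0.935
1 6751 (279.92822265625, 295.45465087890625, 55.686195373535156) [ 521.5 -129.2  167. ]
10.9 [ 0.5218 -0.1312  0.142 ] [-0.001  0.679  0.734 -0.   ] [-0.6 -0.3  0.6] 0.9348658480938669
```

View pics/w5.png

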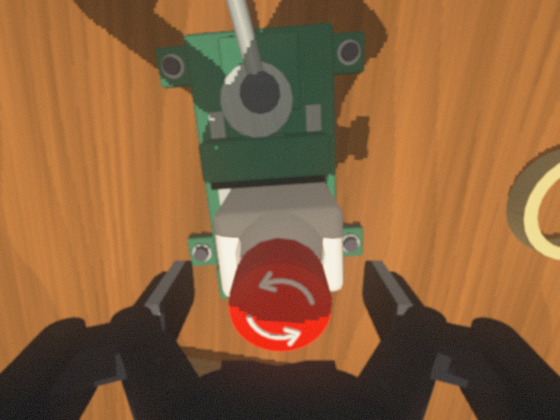

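The cap is centred between the pads (columns 230–331, midline 280), and its offset from the TCP in y is about 1 mm. I'll grip it.

```bash
python3 -m pendant '[[[0,0,0,0,40],[0,0,0,0,40],[0,0,0,0,40],[0,0,0,0,40],[0,0,0,0,40]]]'; python3 -m pendant '[[[0,0,0,0,36],[0,0,0,0,36],[0,0,0,0,36],[0,0,0,0,36]]]'; python3 -m pendant '[[[0,0,0,0,30],[0,0,0,0,30]]]'
```

```text
time_s: 11.52
eef_pos: [0.5224, -0.1317, 0.1437]
eef_rot: [0.001, 0.679, 0.734, -0.0]
wrist_force: [-3.1, 0.1, 5.2]
opening: 0.499
time_s: 12.02
eef_pos: [0.5224, -0.1317, 0.1437]
eef_rot: [0.001, 0.679, 0.734, -0.0]
wrist_force: [-3.5, 0.2, 6.4]
opening: 0.495
time_s: 12.28
eef_pos: [0.5224, -0.1317, 0.1437]
eef_rot: [0.001, 0.679, 0.734, -0.0]
wrist_force: [-3.5, 0.3, 5.2]
opening: 0.499
```

```bash
python3 -m pendant '[[[0,0,-3,0,30],[0,0,-3,0,30],[0,0,0,0,30],[0,0,0,0,30]]]'; python3 -m pendant '[[[0,0,-1,0,30],[0,0,0,0,30]]]'
```

```text
time_s: 12.78
eef_pos: [0.5225, -0.1317, 0.1383]
eef_rot: [0.001, 0.679, 0.734, -0.0]
wrist_force: [-6.2, 0.8, 11.3]
opening: 0.497
time_s: 13.02
eef_pos: [0.5224, -0.1318, 0.1376]
eef_rot: [0.001, 0.679, 0.734, -0.0]
wrist_force: [-7.4, 1.9, 13.4]
opening: 0.502
```

Depth is about 6 mm at about 12 N, which matches the target. Next is the twist.

```bash
python3 -m pendant '[[[0,0,0,5,30],[0,0,0,7,30],[0,0,0,8,30],[0,0,0,0,30]]]'; python3 -m pendant '[[[0,0,0,8,30],[0,0,0,8,30],[0,0,0,8,30],[0,0,0,0,30]]]'; python3 -m pendant '[[[0,0,0,8,30],[0,0,0,8,30],[0,0,0,2,30],[0,0,0,0,30]]]'
python3 - <<'E'
from h import *
st(); print(monitor.get_obs()['torque'])
cam('wrist','w6.png')
E
```

```text
time_s: 13.52
eef_pos: [0.5218, -0.1321, 0.1374]
eef_rot: [0.0, 0.54, 0.842, -0.001]
wrist_force: [-9.2, -0.4, 12.8]
opening: 0.498
time_s: 14.02
eef_pos: [0.5207, -0.1328, 0.1373]
eef_rot: [-0.001, 0.353, 0.935, -0.002]
wrist_force: [-12.8, -3.7, 15.8]
opening: 0.499
time_s: 14.52
eef_pos: [0.5207, -0.1334, 0.1375]
eef_rot: [-0.001, 0.204, 0.979, -0.002]
wrist_force: [-14.5, -5.9, 16.0]
opening: 0.499
14.525 [ 0.5207 -0.1334  0.1375] [-0.001  0.204  0.979 -0.002] [-14.5  -5.9  16. ] 0.4991593633263795
[-1.03138589  2.41390243 -0.17392806]
```

View pics/w6.png

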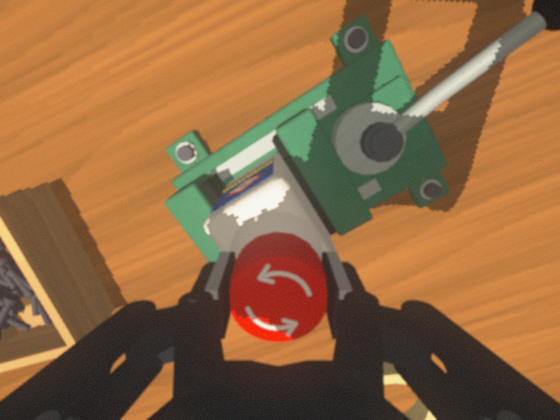

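The arrows kept their place relative to the fingers while the vise turned about 62° in the picture, so the cap turned with the gripper. I'll lift gently, checking the force.

```bash
python3 -m pendant '[[[0,0,5,0,30],[0,0,5,0,30],[0,0,5,0,30],[0,0,0,0,30]]]'; python3 -m pendant '[[[0,0,5,0,30],[0,0,5,0,30],[0,0,0,0,30]]]'
```

```text
time_s: 15.08
eef_pos: [0.5206, -0.133, 0.1505]
eef_rot: [-0.001, 0.204, 0.979, -0.002]
wrist_force: [-7.0, -5.9, 1.4]
opening: 0.501
time_s: 15.45
eef_pos: [0.523, -0.1314, 0.1613]
eef_rot: [0.001, 0.204, 0.979, -0.0]
wrist_force: [0.4, -0.3, -0.9]
opening: 0.502
```

```bash
python3 -m pendant '[[[0,0,20,0,30],[0,0,25,0,30],[0,0,25,0,30],[0,-3,20,0,30],[0,0,5,0,30],[0,0,0,0,30],[0,0,0,0,30],[0,0,0,0,30]]]'; python3 - <<'E'
from h import *
st()
T=['lever_ball','lever_pivot','cap','cap_top','bottle_mouth','bottle','vise','bolt_bin','carton','tape_roll','spanner']
for n in ['top','scene']:
    a=cam(n,n+'7.png'); find(a,n,T)
i=cv2.imread('pics/scene7.png')[120:320,130:450]; cv2.imwrite('pics/s7c.png',cv2.resize(i,(800,500)))
E
```

```text
time_s: 16.45
eef_pos: [0.5217, -0.134, 0.2543]
eef_rot: [-0.001, 0.204, 0.979, 0.0]
wrist_force: [0.7, -0.0, -0.4]
opening: 0.498
16.45 [ 0.5217 -0.134   0.2543] [-0.001  0.204  0.979  0.   ] [ 0.7 -0.  -0.4] 0.49836900772287646
top tip_of lever_ball [464.3  69.   76.1] 0.67
top tip_of lever_pivot [497.9 -48.2  77.2] 0.58
top tip_of cap_top [ 485.4 -381.4    2.8] 0.66
top tip_of bottle_mouth [ 525.6 -139.   158.4] 0.67
top tip_of bottle [ 525.  -135.6   18.4] 0.79
top tip_of vise [ 513.7 -135.1    0.6] 0.72
top tip_of bolt_bin [ 490.7 -384.2    1.6] 0.61
top tip_of carton [582.3 370.4  -1.4] 0.7
top tip_of tape_roll [ 782.  -118.5    0.8] 0.95
top tip_of spanner [ 7.422e+02  1.956e+02 -7.000e-01] 0.75
scene tip_of lever_ball [464.4  72.6  77.2] 0.87
scene tip_of lever_pivot [504.1 -45.2  72.1] 0.76
scene tip_of lever_pivot [ 524.2 -135.4   14.8] 0.6
scene tip_of cap_top [ 527.5 -137.8  278.4] 0.72
scene tip_of bottle_mouth [ 526.4 -135.6  157. ] 0.67
scene tip_of bottle [ 523.8 -135.3   14.9] 0.66
scene tip_of bottle [ 525.8 -137.   155.9] 0.41
scene tip_of vise [ 516.6 -138.7    1.6] 0.57
scene tip_of bolt_bin [ 489.3 -382.5    1.7] 0.78
scene tip_of bolt_bin [740.6 199.9  -3.2] 0.52
scene tip_of carton [575.8 372.8   3.4] 0.96
scene tip_of tape_roll [ 782.3 -117.    -2.7] 0.9
scene tip_of tape_roll [ 5.737e+02  3.745e+02 -1.000e-01] 0.37
scene tip_of spanner [737.  198.3  -0.9] 0.81
scene tip_of spanner [ 489.6 -386.5   -2.6] 0.45
```

View pics/s7c.png

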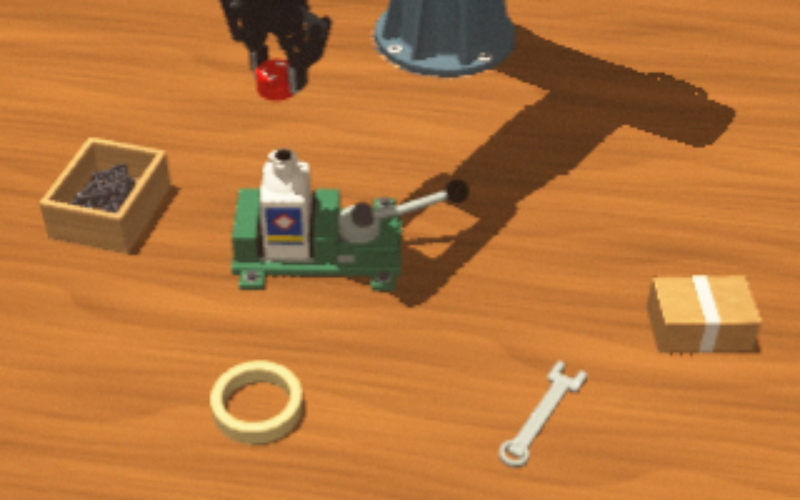

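The crop shows the red cap at (276,80) in the fingers, above the open mouth at (283,156). The bottle stands upright, the lever is home with its ball at (457,190), and the bystanders haven't moved. I'm handing in.

```bash
python3 - <<'E'
from h import *
print(order.hand_in()); st()
E
```

```text
the job is handed in; nothing more can be done
None
the job is handed in; nothing more can be done
```

The job is done and handed in at about 16.6 s of the 61 s allowed; the hand-in gave no verdict.

**What I did:** I swung the lever round to its stop, where the push force rose to about 34 N. I then gripped the cap and pressed it down about 6 mm at about 12 N. I turned it 62° anticlockwise and lifted it off; the force fell to about zero as it came free.

**Last checks:**
- **Lever:** about 1.72 rad from the ball and pivot positions, so it is still locked.
- **Bottle:** upright in the vise, about 10 mm from its middle.
- **Cap:** held level in the gripper (opening steady at 0.50), with its rim about 98 mm above the mouth and within about 6 mm of it sideways.
- **Bystanders:** all at their starting places, within the networks' error.

**Not checked or disagreed:**
- I could not measure the jaw force on the bottle directly; I take it from the lever being home.
- The networks gave a few wrong hits, such as a "cap_top" at the bolt bin. I set these aside after checking the picture.

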